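# Fit the matching hose flange to the bench extraction port

### The arm

A 6-joint arm with a two-finger parallel gripper is mounted at the origin on the work surface. World frame = base frame: x ahead of the robot, y to its left, z up, the work surface at z = 0. Lengths are in m, angles in rad, forces in N, time in s.
With the tool pointing down it reaches from about 0.35 to 0.875 m from the base axis. Payload 4.2 kg.
Tool frame: the origin (TCP) lies between the finger pads; the fingertips stand 14 mm ahead of it and the grasp point (between the pads) lies 5 mm behind it; z points along the fingers, y is the line along which they close (so a half turn about z gives the same grasp; the last joint's range is limited). The gripper opens to 85 mm and grips with 20 to 120 N. Pads are 22 mm wide; open, the fingers measure 114 mm over their backs; the gripper's body (76 mm by 85 mm) begins 54 mm behind the grasp point. The pads swing forward as they close: fully open they stand 13 mm farther back than shut.
Start: joints at [1.38, 0.385, 0.008, 0, -1.194, -0.259], TCP at [0.272, 0.563, 0.245] pointing down, gripper open.
Joint ranges: [-3.14, 3.14], [-1.21, 2.06], [-1.07, 1.41], [-3.16, 2.05], [-2.99, -0.16], [-3.1, 3.1]. Speed limits (rad/s): [2.79, 2.79, 3.14, 3.14, 3.14, 3.14].

### API

Orientations are given as a unit quaternion [x, y, z, w].
In Python, from workcell import monitor, snapshot, camera_model, bot, look_for, cut_out gives the robot as it stands. The module is installed in compiled form; this text tells all that it offers.
- The arm moves only by the tool apply_moves, never from a script. Its argument "moves" is a list of rows, each a list of 5 numbers: the closure, from 0 (fully open) to 1 (shut), then the shift along the world's x, y, z in m, then the turn about the world's z in degrees. In form: [[fingers, x, y, z, turn], ...]. A call has 1 to 20 rows; each row shifts and turns the commanded pose from where the row before left it; what a row does not reach is not made up. A row lasts 1/8 s, in which the tool goes at most 62.5 mm and 10.7 degrees, less where a joint would pass 70% of its speed; a pose out of reach is approached as far as the arm can. A call with a gripper value outside its range is refused whole. The fingers move at their own pace and stop on an object; the grip force is fixed at half the most. Time passes only in rows, so rows that do not move let the fingers close. It gives the time, the measured TCP pose, the force and the opening at its end, in the units of the state.
- monitor.state(): the state, without advancing time (a new reading comes with each control period).
- snapshot(name): name is "scene" or "top" or "wrist"; returns the picture (420x560x3 uint8, blue, green, red); there is no depth.
- camera_model(name): a dict with "intrinsics" (3x3 intrinsics, pixels), "rvec" (rotation vector, rad) and "tvec" (3), from world to camera coordinates, as OpenCV has them; the wrist camera has in their place "mount" (4x4, takes a point from camera to tool coordinates, whose origin is the TCP and whose axes are the flange's). Camera axes: x right, y down, z forward; pixel columns grow to the right and rows downward; lengths in m; the calibration is good to about 2 mm. A picture is of the moment at which its call begins: read the wrist's pose just before it. camera_model takes no time and is no camera call.
- bot.hand_in(): hands the job in, once; it reports no verdict.
Trained networks look in the newest picture that a camera, given by its name, has taken for a name from the list of things; names that differ only in an ending like _2 or _b are one class to them, and where a whole thing is asked for, a point or a joint stands for the part that bears it (a point fixed in the world has none). Each returns a list of dicts, best first, with "p" (0 to 1); they miss things now and then, are a little off and sometimes report something else, mostly with a low value. They report only what shows in the picture. A call takes as long as a camera call. They do not tell look-alikes from the thing itself.
- look_for(query, camera): "bbox" ([left, top, right, bottom] in pixels, round what is visible of it).
- cut_out(query, camera): "pixels" (420x560 bool, what is visible of it) and "bbox" ([left, top, right, bottom] in pixels, round what is visible of it).
The state is a dict: "clock": time; "qpos": joint angles; "joint_vel": joint speeds; "joint_efforts": joint torques, N m; "position": TCP position; "orientation": TCP orientation; "ft_force": force on the tool from outside, world axes, zero at the start; "wrist_torque": the same for the moment, N m; "opening": finger opening in m.
Only numpy, scipy, OpenCV 4.12 (cv2) and the standard library are available. Lean on these libraries where they do the work, as an engineer would, in place of code of your own. Each camera call takes 0.05 s, during which the arm holds its last target. There are 200 camera calls.

### The job

Pick out the one hose flange whose bolt holes match the studs of the bench fume-extraction port, and set it on the studs with its spigot up, turning it until the studs enter the holes. Press it down fully home, flat on the stud plate, so that the port's sprung clip is pushed aside and snaps shut over the rim, then let go. Leave the other two flanges and everything else on the bench where they lie.

Things in the scene. Friction and masses are not known exactly. Their poses are not given: they have to be found in the camera images.
- flange_a: Plain aluminium hose flange lying flat on the bench, spigot up: round disc 116 mm across and 6 mm thick, on its centre an upright round hose spigot 36 mm in diameter and 66 mm tall (its top is 72 mm above the disc's underside); 0.26 kg nominal. Four 9.5 mm through holes on a 90 mm bolt circle. Origin: centre of the disc's underside; z points up along the spigot; one hole lies on the body's +x axis, the others are evenly spaced.
- flange_b: Plain aluminium hose flange lying flat on the bench, spigot up: round disc 116 mm across and 6 mm thick, on its centre an upright round hose spigot 36 mm in diameter and 66 mm tall (its top is 72 mm above the disc's underside); 0.26 kg nominal. Four 9.5 mm through holes on a 68 mm bolt circle. Origin: centre of the disc's underside; z points up along the spigot; one hole lies on the body's +x axis, the others are evenly spaced.
- flange_c: Plain aluminium hose flange lying flat on the bench, spigot up: round disc 116 mm across and 6 mm thick, on its centre an upright round hose spigot 36 mm in diameter and 66 mm tall (its top is 72 mm above the disc's underside); 0.26 kg nominal. Three 9.5 mm through holes on a 90 mm bolt circle. Origin: centre of the disc's underside; z points up along the spigot; one hole lies on the body's +x axis, the others are evenly spaced.
- port: Grey round pedestal fixed to the bench, 136 mm across (148 mm at the foot), under a steel stud plate 106 mm across; their turn about the vertical differs: see seat. Origin: centre of the underside, on the bench; z up; x points towards the sprung clip at the rim, whose housing spans 68 to 106 mm from the axis and rises to 70 mm above the bench.
- seat (a point): Centre of the stud plate's top, 42 mm above the bench: the fitted flange's origin. Axes: the port's. Four 6 mm studs, 90 degrees apart on a 90 mm circle, rise 30 mm from it, round-tipped. Their turn about z is fixed but arbitrary and given by NO pose: see it, or feel it (a flange pressed lightly on the tips drops when twisted into line; at most 90 degrees). Holes are 3.5 mm wider than studs.
- clip (a joint): Opening of the sprung clip jaw, m: 0 shut, 0.011 fully out (along the port's +x). A flange on the studs, pressed straight down with 5 to 15 N, cams it open about 4 mm; it springs shut over the rim once the flange is home. The spring pushes 3 N when shut, plus 0.3 N per mm.
- clip_tip (a point): Tip of the steel jaw's nose, 24 mm wide; shut, it stands 54 mm from the port's axis and 8 mm above the stud plate, overhanging a fitted flange's rim by 4 mm. From it the nose slopes up and outward to 20 mm above the plate, lower than the stud tips. Axes as the port's.
- board: Bystander: small green circuit board with black chips, 80 x 55 x 13 mm, lying flat; origin under its centre.
- solder_reel: Bystander: grey reel, 54 mm across, 38 mm tall, standing on its face; origin under its centre.
- driver: Bystander: screwdriver, 160 mm long, lying along its x axis.
- spanner: Bystander: steel spanner, 140 mm long, lying along its x axis.
- tip_pot: Bystander: dark steel open pot, 64 mm across, 45 mm tall; origin under its centre.
- heatsink: Bystander: aluminium finned block, 44 x 44 x 28 mm; origin under its centre.
- multimeter: Bystander: black hand-held meter, 150 x 75 x 40 mm, lying flat, long along its x axis; origin under its centre.
Things that resemble listed ones, but are neither listed nor needed, are in the scene too. What is shaped like the flange_a but pink is not meant.

How it is judged:
On the way, in this order (a step that is already met when the one before it is completed fails the run):
1. the matching flange is lifted off the bench (height (world z) of flange_a above 0.05 m), for 0.2 s.
2. the matching flange has come down over the studs (z of flange_a in the frame of seat below 0.024 m and horizontal distance between flange_a and seat below 0.006 m), for 0.1 s.
At the end, for the whole second after the job is handed in: The four-hole flange with the 90 mm bolt circle sits on the studs, spigot up: underside within 2 mm of the stud plate, centred within 5 mm, level within 2 degrees, at rest, the clip open less than 2 mm. The other flanges and bystanders lie within 30 mm of their starts (z of flange_a in the frame of seat below 0.002 m and horizontal distance between flange_a and seat below 0.005 m and angle between flange_a's own z axis and vertical below 0.035 rad and value of joint clip below 0.002 m and linear speed of flange_a below 0.01 m/s); the robot touches nothing.
It fails at once if another flange is moved more than 30 mm (distance of any of flange_b, flange_c from where it was at the start of the episode above 0.03 m).
It fails at once if a bystander is moved more than 30 mm (distance of any of board, solder_reel, driver, spanner, tip_pot, heatsink, multimeter from where it was at the start of the episode above 0.03 m).
It also fails if it takes over 48 s, if anything falls off the work surface, if the arm or the gripper's body presses on something with over 40 N, if the wrist force passes 120 N, or if a joint passes its speed limit or range.

## Working session

There is one attempt and no reset: what is moved stays moved. The work goes in short steps, Python scripts to look and compute and a tool call to move; the robot and the scene stay as the last step left them, time stands still between calls to the robot, and variables do not carry over. Pictures are saved under pics/ and viewed, on a budget of 10 in all, crops included, one or two more only if the job needs it, and the job is handed in when it is done.

Besides the shell and the picture viewer there is one more tool, called after ">>>" as a command line: name --pt "numbers of a row" for each row, then --argument value for the rest. apply_moves: Moves the arm, as the interface text tells. Its arguments: {"type":"object","properties":{"moves":{"type":"array"}},"required":["moves"]}

```bash
mkdir -p pics; cat > h.py <<'E'
import numpy as np, cv2
from workcell import monitor, snapshot, camera_model, bot, look_for, cut_out
from scipy.spatial.transform import Rotation as R
def cam(name, st=None):
    c=camera_model(name); K=np.array(c["intrinsics"])
    if "mount" in c:
        st=st or monitor.state(); T=np.eye(4); T[:3,:3]=R.from_quat(st["orientation"]).as_matrix(); T[:3,3]=st["position"]
        M=np.linalg.inv(T@np.array(c["mount"]))
    else:
        M=np.eye(4); M[:3,:3]=cv2.Rodrigues(np.array(c["rvec"],float))[0]; M[:3,3]=np.ravel(c["tvec"])
    return K,M
def px2w(uv,z,K,M):
    uv=np.atleast_2d(uv).astype(float); d=np.c_[uv,np.ones(len(uv))]@np.linalg.inv(K).T@M[:3,:3]
    o=-M[:3,:3].T@M[:3,3]; return o+d*((z-o[2])/d[:,2])[:,None]
def w2px(P,K,M):
    q=(np.atleast_2d(P)@M[:3,:3].T+M[:3,3])@K.T; return q[:,:2]/q[:,2:]
E
python3 - <<'E'
from h import *
a=snapshot("top"); K,M=cam("top")
cv2.imwrite("pics/top.png",cv2.resize(a,(800,600)))
for n in ["flange_a","port"]:
    for r in look_for(n,"top"):
        b=r["bbox"]; c=[(b[0]+b[2])/2,(b[1]+b[3])/2]; print(n,round(r["p"],2),np.round(b),px2w(c,0.006 if n!="port" else .042,K,M).round(3))
np.save("top.npy",a)
b=snapshot("scene"); cv2.imwrite("pics/scene.png",cv2.resize(b,(800,600)));np.save("scene.npy",b)
s=monitor.state();print(s["clock"],s["position"],s["orientation"],s["ft_force"])
print(-M[:3,:3].T@M[:3,3]); print(camera_model("wrist")["mount"])
E
```

```text
flange_a 0.87 [434. 259. 480. 304.] [[ 0.37  -0.468  0.006]]
flange_a 0.79 [146. 170. 190. 214.] [[0.612 0.278 0.006]]
flange_a 0.7 [158. 239. 202. 281.] [[0.433 0.244 0.006]]
flange_a 0.68 [365. 283. 413. 331.] [[ 0.307 -0.292  0.006]]
port 0.63 [262. 170. 316. 241.] [[ 0.568 -0.04   0.042]]
0.2 [0.27158446 0.56255035 0.24460765] [ 9.74806953e-01 -2.23049154e-01 -9.42770168e-05  6.85581912e-04] [0.34241469 0.6525333  0.36070776]
[ 0.37947606 -0.02704608  1.37181201]
[[ 9.52789942e-04 -9.61698341e-01 -2.74108361e-01  6.98054909e-02]
 [ 9.99999505e-01  8.37340916e-04  5.38181686e-04  9.24086277e-04]
 [-2.88046288e-04 -2.74108738e-01  9.61698662e-01 -1.27032860e-01]
 [ 0.00000000e+00  0.00000000e+00  0.00000000e+00  1.00000000e+00]]
```

View pics/top.png

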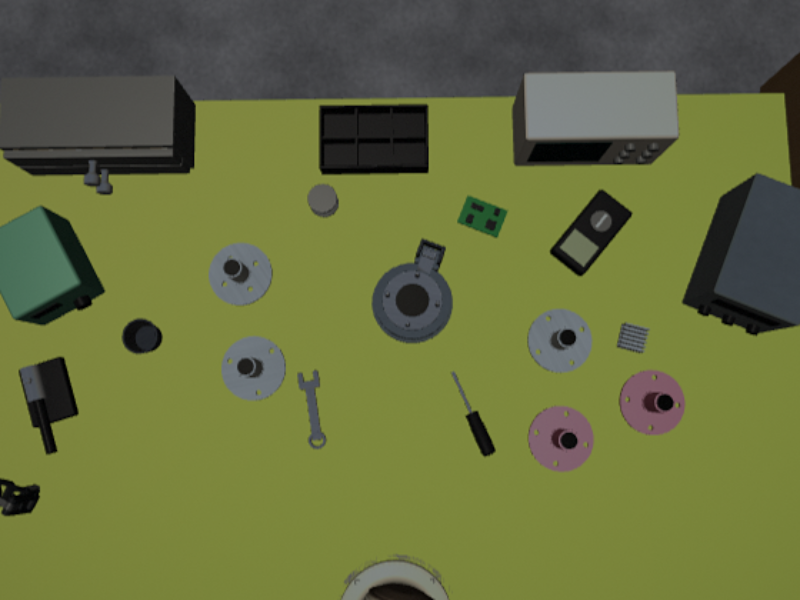

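View pics/scene.png

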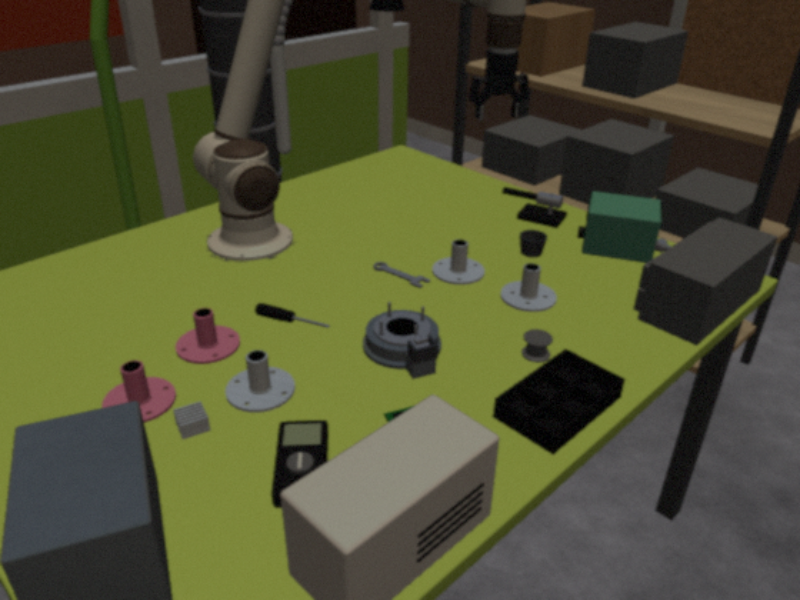

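The top view shows three grey flanges (800x600 px): (240,273), (254,368) and (560,340). The pink pair at (560,438) and (652,402) is excluded. The port is at (412,300), with its clip towards (430,255). Next is one enlarged crop of the three flanges and the port, to check the bolt circles.

```bash
python3 - <<'E'
from h import *
a=np.load("top.npy"); K,M=cam("top"); t=[]
for (u,v) in [(240,273),(254,368),(560,340),(412,300)]:
    u*=.7;v*=.7; u=int(u);v=int(v)
    c=cv2.resize(a[v-30:v+30,u-40:u+40],(400,300),interpolation=cv2.INTER_CUBIC); t.append(cv2.convertScaleAbs(c,alpha=1.5))
cv2.imwrite("pics/crop.png",np.vstack([np.hstack(t[:2]),np.hstack(t[2:])]))
E
```

```text
(no output)
```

View pics/crop.png

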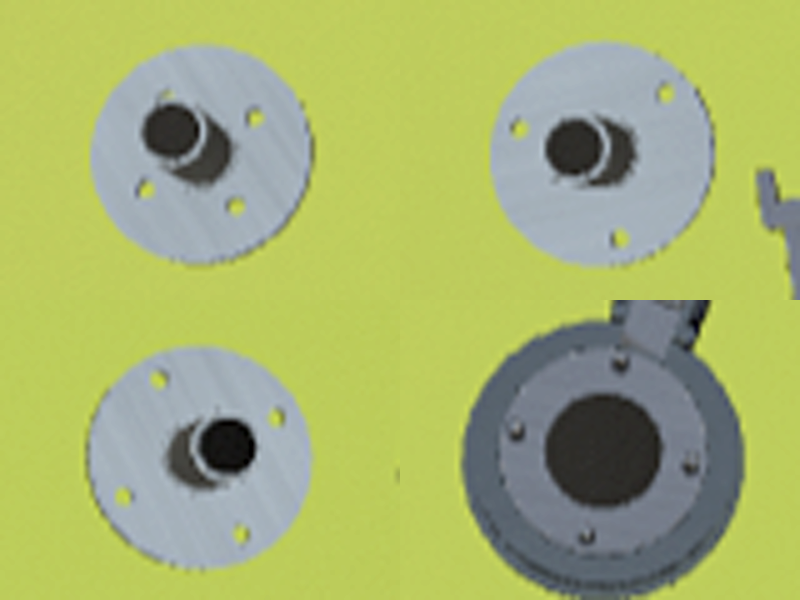

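The bottom-left crop (top-view 560,340) has four holes at about 87/112 of the rim radius, which is the 90 mm circle, so this is flange_a. Top-left has four holes on a small circle (b) and top-right has three (c). Port studs sit at crop-local (220,62), (116,130), (290,165) and (186,237). Next I compute the positions.

```bash
python3 - <<'E'
from h import *
K,M=cam("top")
def fit(px,z):
    P=px2w(px,z,K,M)[:,:2]; c=P.mean(0); d=P-c; print(z,c.round(4),"r",np.hypot(*d.T).round(4),"ang",np.degrees(np.arctan2(d[:,1],d[:,0])).round(1)%90)
f=np.array([(160,80),(276,117),(241,234),(122,196)])/5+[352-.4,208-.4]
fit(f,.006); fit(f,.0)
s=np.array([(220,62),(116,130),(290,165),(186,237)])/5+[248-.4,180-.4]
fit(s,.042);fit(s,.057);fit(s,.072)
E
```

```text
0.006 [ 0.4813 -0.3044] r [0.0445 0.0451 0.0449 0.0455] ang [25.5 26.5 26.2 26. ]
0.0 [ 0.4818 -0.3056] r [0.0447 0.0453 0.0451 0.0457] ang [25.5 26.5 26.2 26. ]
0.042 [ 0.5572 -0.0373] r [0.0453 0.0453 0.045  0.0461] ang [78.2 77.3 78.4 78.5]
0.057 [ 0.5552 -0.0372] r [0.0448 0.0448 0.0445 0.0456] ang [78.2 77.3 78.4 78.5]
0.072 [ 0.5532 -0.037 ] r [0.0443 0.0443 0.044  0.0451] ang [78.2 77.3 78.4 78.5]
```

>>> apply_moves --pt "0 0.012 -0.048 0 0" --pt "0 0.012 -0.048 0 0" --pt "0 0.012 -0.048 0 0" --pt "0 0.012 -0.048 0 0" --pt "0 0.012 -0.048 0 0" --pt "0 0.012 -0.048 0 0" --pt "0 0.012 -0.048 0 0" --pt "0 0.012 -0.048 0 0" --pt "0 0.012 -0.048 0 0" --pt "0 0.012 -0.048 0 0" --pt "0 0.012 -0.048 0 0" --pt "0 0.012 -0.048 0 0" --pt "0 0.012 -0.048 0 0" --pt "0 0.012 -0.048 0 0" --pt "0 0.012 -0.048 0 0" --pt "0 0.012 -0.048 0 0" --pt "0 0.012 -0.048 0 0" --pt "0 0.006 -0.052 -0.03 0" --pt "0 0 0 0 0" --pt "0 0 0 0 0"

```text
clock: 2.7
position: [0.4815, -0.3053, 0.2151]
orientation: [0.975, -0.223, -0.0, 0.0]
ft_force: [1.0, 0.1, -0.3]
opening: 0.0857
```

```bash
python3 - <<'E'
from h import *
s=monitor.state(); a=snapshot("wrist"); K,M=cam("wrist",s); np.save("w1.npy",a)
print(s["clock"],s["position"],s["qpos"],s["orientation"])
th=np.linspace(0,2*np.pi,100)
b=a.copy()
for r in cut_out("flange_a","wrist"): print(r["p"],r["bbox"])
for k in range(4):
    t=np.radians(26+90*k); p=w2px([[.4813+.045*np.cos(t),-.3044+.045*np.sin(t),.006]],K,M)[0]; print(p.round()); cv2.circle(b,tuple(int(v) for v in p),3,(0,0,255),1)
cv2.imwrite("pics/w1.png",cv2.resize(b,(800,600)))
E
```

```text
2.7 [ 0.48148188 -0.30527473  0.21506402] [-2.80897278e-01  3.15806139e-01 -1.75024987e-01  1.38808741e-04
 -1.08075046e+00  1.40132812e+00] [ 9.74760542e-01 -2.23252611e-01 -3.95427559e-04  3.92646861e-05]
0.93 [211.6, 115.6, 337.1, 238.4]
0.87 [417.2, 152.9, 544.3, 272.7]
0.66 [285.0, 278.7, 398.0, 393.6]
[234. 152.]
[244. 219.]
[311. 212.]
[304. 144.]
```

View pics/w1.png

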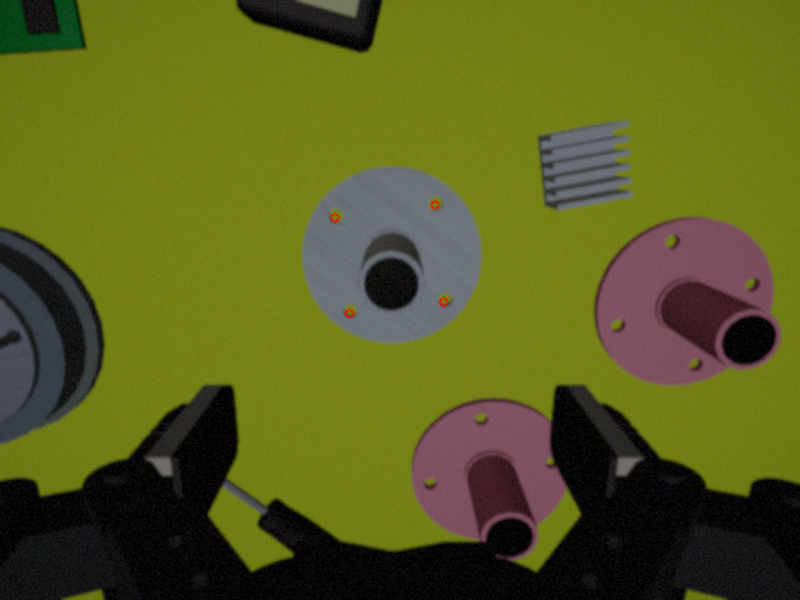

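The red predictions sit on all four holes of the grey flange, within about 1 px, so its position and the 26° hole angle are confirmed. I'll grasp the spigot.

>>> apply_moves --pt "0 0 0.001 -0.045 0" --pt "0 0 0 -0.045 0" --pt "0 0 0 -0.045 0" --pt "0 0 0 -0.03 0" --pt "0 0 0 0 0" --pt "1 0 0 0 0" --pt "1 0 0 0 0" --pt "1 0 0 0 0" --pt "1 0 0 0 0" --pt "1 0 0 0 0" --pt "1 0 0 0 0" --pt "1 0 0 0.02 0" --pt "1 0 0 0.03 0" --pt "1 0 0 0.04 0" --pt "1 0 0 0.03 0" --pt "1 0 0 0 0"

```text
clock: 4.8
position: [0.4827, -0.3046, 0.1726]
orientation: [0.975, -0.223, 0.003, 0.0]
ft_force: [-0.2, -0.7, -2.5]
opening: 0.0346
```

>>> apply_moves --pt "1 0.002 0.033 0.01 0" --pt "1 0.002 0.033 0.01 0" --pt "1 0.002 0.033 0.01 0" --pt "1 0.002 0.033 0 0" --pt "1 0 0 0 0" --pt "1 0 0 0 0"

```text
clock: 5.55
position: [0.489, -0.1722, 0.199]
orientation: [0.975, -0.223, -0.001, 0.0]
ft_force: [0.7, 0.2, -2.8]
opening: 0.0346
```

```bash
python3 - <<'E'
from h import *
s=monitor.state(); a=snapshot("wrist"); K,M=cam("wrist",s); np.save("w2.npy",a)
print(s["clock"],s["position"],s["orientation"],s["opening"])
b=cv2.resize(cv2.convertScaleAbs(a,alpha=1.4),(800,600),interpolation=cv2.INTER_CUBIC)
for k in range(4):
  t=np.radians(78.2+90*k)
  for z,c in ((.042,(0,0,255)),(.072,(255,0,255))):
    p=w2px([[.5562+.045*np.cos(t),-.0372+.045*np.sin(t),z]],K,M)[0]; print(z,p.round(1)); p=(p+.5)/.7-.5; cv2.circle(b,tuple(int(v) for v in p),3,c,1)
cv2.imwrite("pics/w2.png",b)
E
```

```text
5.55 [ 0.48896913 -0.17222625  0.19902123] [ 9.74805798e-01 -2.23051547e-01 -1.28559544e-03  1.08446188e-04] 0.03463794847400689
0.042 [ 29.2 206.1]
0.072 [  2.5 217.3]
0.042 [103.2 244.7]
0.072 [ 85.1 259.6]
0.042 [136.4 179.3]
0.072 [121.  187.8]
0.042 [ 59.5 136.4]
0.072 [ 34.7 140.3]
```

View pics/w2.png

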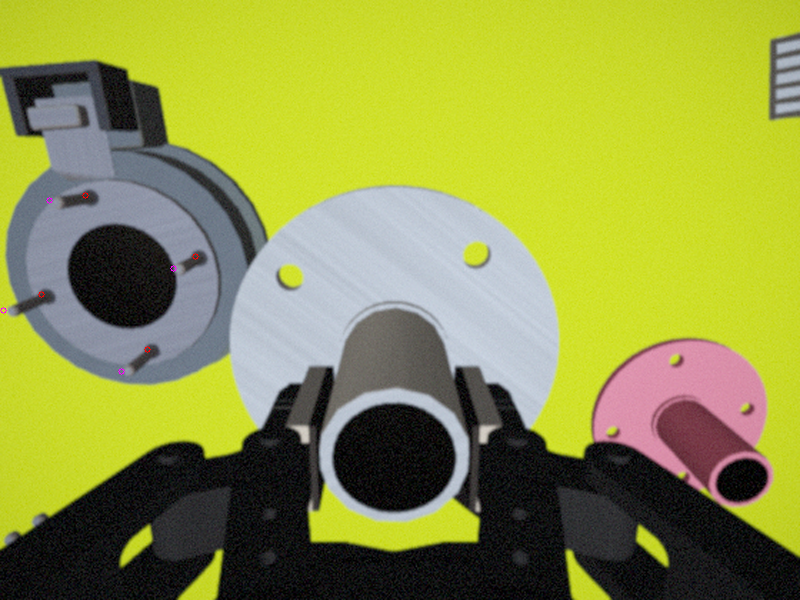

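The studs are at left, with tips near (12,310), (127,371), (180,268) and (58,203), about 6 px right of my prediction. The held flange's visible holes are at (290,276) and (476,253). I'll fit both.

```bash
cat > fit.py <<'E'
from h import *
from scipy.optimize import least_squares
def fitc(px,z,ks,x0,K,M,r=.045):
    "px in 800x600; holes/studs ks at ang+90k; returns x,y,ang,(z)"
    px=(np.array(px,float)+.5)*.7-.5; ks=np.array(ks); z=np.broadcast_to(z,ks.shape)
    def f(v):
        t=np.radians(v[2]+90*ks); return (w2px(np.c_[v[0]+r*np.cos(t),v[1]+r*np.sin(t),z],K,M)-px).ravel()
    o=least_squares(f,x0,x_scale=[.01,.01,10]); return o.x, np.abs(o.fun).max()
E
python3 - <<'E'
from fit import *
s=monitor.state(); K,M=cam("wrist",s)
print(fitc([(12,310),(127,371),(180,268),(58,203)],.071,[0,1,2,3],[.556,-.037,78],K,M))
print(fitc([(48,296),(153,350),(200,257),(92,197)],.042,[0,1,2,3],[.556,-.037,78],K,M))
# held flange: top of disc height ~ tcp-0.05+0.006 ; holes k=0..3 at 26+90k
zt=s["position"][2]-.05+.006
for k in range(4):
    t=np.radians(26+90*k); p=w2px([[s["position"][0]+.045*np.cos(t),s["position"][1]+.045*np.sin(t),zt]],K,M)[0]; print(k,(p+.5)/.7-.5)
for z in (zt-.002,zt):
  for ks in ([0,3],[3,0]):
    print(z,ks,fitc([(290,276),(476,253)],z,ks,[.489,-.172,26],K,M))
E
```

```text
(array([ 5.54816873e-01, -3.99325081e-02,  7.79830961e+01]), np.float64(1.1260901145732873))
(array([ 5.54590820e-01, -4.00345661e-02,  7.82838770e+01]), np.float64(0.5590980582510312))
0 [284.17813582 279.3040753 ]
1 [314.58906228 447.40632001]
2 [488.6146347  428.98874355]
3 [475.32342332 257.09694901]
0.15321521921076997 [0, 3] (array([ 0.48928234, -0.17408615, 26.43035731]), np.float64(1.1096123097256623))
0.15321521921076997 [3, 0] (array([ 5.49608694e-01, -1.94352632e-01,  2.06430357e+02]), np.float64(1.1096123301707337))
0.15521521921076997 [0, 3] (array([ 0.48963995, -0.17430238, 26.43838986]), np.float64(1.8856437069374579))
0.15521521921076997 [3, 0] (array([ 5.49969149e-01, -1.94560406e-01,  2.06438390e+02]), np.float64(1.885643676916402))
```

>>> apply_moves --pt "1 0.013 0.027 0 -8" --pt "1 0.013 0.027 0 -8" --pt "1 0.013 0.027 0 -8" --pt "1 0.013 0.027 0 -8" --pt "1 0.0135 0.026 0 -6" --pt "1 0 0 -0.02 0" --pt "1 0 0 -0.03 0" --pt "1 0 0 -0.021 0" --pt "1 0 0 0 0" --pt "1 0 0 0 0"

```text
clock: 6.85
position: [0.5559, -0.0388, 0.1299]
orientation: [0.849, -0.529, 0.001, -0.0]
ft_force: [0.7, -0.7, -3.0]
opening: 0.0348
```

```bash
python3 - <<'E'
from fit import *
s=monitor.state(); a=snapshot("wrist"); K,M=cam("wrist",s); np.save("w3.npy",a)
print(s["clock"],s["position"],s["orientation"],s["ft_force"],s["qpos"])
cv2.imwrite("pics/w3.png",cv2.resize(cv2.convertScaleAbs(a,alpha=1.4),(800,600),interpolation=cv2.INTER_CUBIC))
E
```

```text
6.85 [ 0.55592583 -0.03875653  0.12990779] [ 8.48932216e-01 -5.28501422e-01  5.40074320e-04 -2.18977367e-04] [ 0.69954561 -0.66595168 -2.96453057] [ 2.21469709e-01  3.81813238e-01 -3.16807102e-01  5.83596449e-04
 -8.71099415e-01  2.35282131e-01]
```

View pics/w3.png

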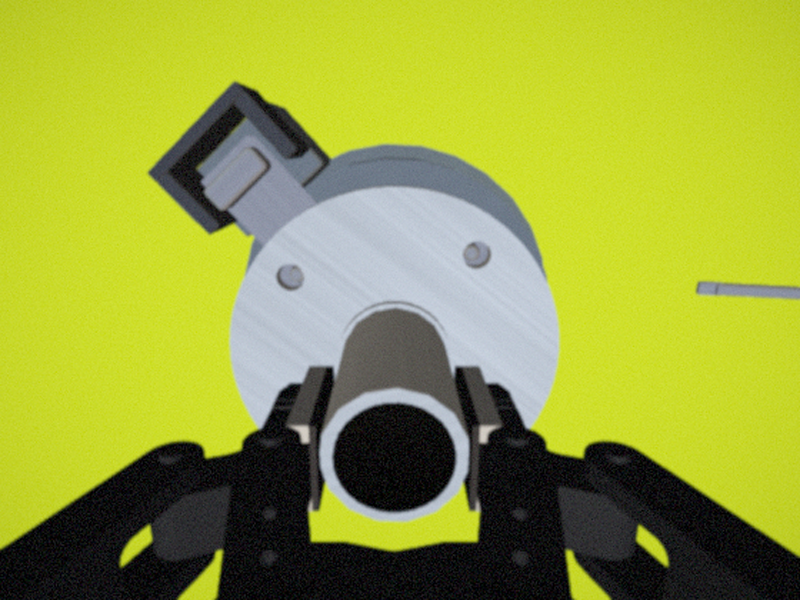

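Both visible holes, (290,277) and (477,254), show something pale, probably the stud tips just beneath. One zoom of the two holes will show how well they are centred.

```bash
python3 - <<'E'
from h import *
a=np.load("w3.npy"); t=[]
for u,v in ((203,193),(333,177)):
    t.append(cv2.resize(cv2.convertScaleAbs(a[v-14:v+14,u-14:u+14],alpha=1.8),(400,400),interpolation=cv2.INTER_CUBIC))
cv2.imwrite("pics/w3c.png",np.hstack(t))
E
```

```text
(no output)
```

View pics/w3c.png

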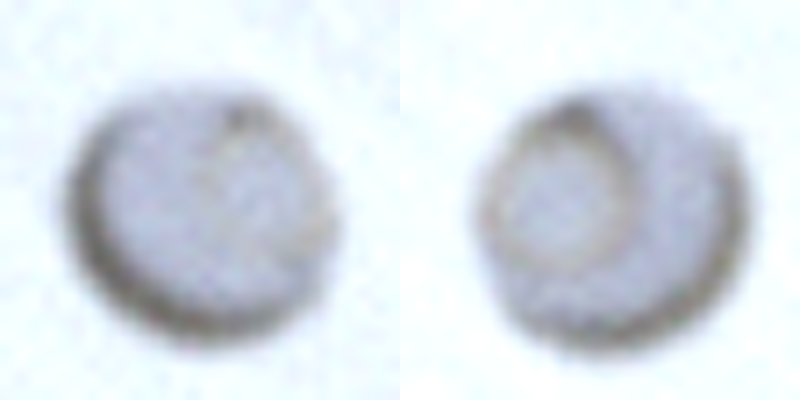

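The tip balls sit at zoom (262,190) in the left hole (centre 203,215) and at (558,195) in the right hole (centre 615,218). I'll compute the offset, allowing for parallax.

```bash
python3 - <<'E'
from h import *
s=monitor.state(); K,M=cam("wrist",s); k=28/400
o=np.array([[203-14,193-14],[333-14,177-14]])
H=o+np.array([(203,215),(215,218)])*k-.5; T=o+np.array([(262,190),(158,195)])*k-.5
for dz in (-.003,0,.003):
    zt=s["position"][2]-.05+.006+dz
    h=px2w(H,zt,K,M)[:,:2]; t=px2w(T,.071,K,M)[:,:2]
    a=lambda p: np.degrees(np.arctan2(*(p[1]-p[0])[::-1]))
    print(dz,((t-h)*1e3).round(1).tolist(),"mean",((t-h).mean(0)*1e3).round(1),"sep",np.hypot(*(h[1]-h[0])).round(4),np.hypot(*(t[1]-t[0])).round(4),"dang",round(a(t)-a(h),2))
E
```

```text
-0.003 [[-0.6, 1.9], [-0.6, 1.5]] mean [-0.6  1.7] sep 0.0633 0.0635 dang 0.38
0 [[-0.4, 2.9], [-1.2, 1.8]] mean [-0.8  2.3] sep 0.0622 0.0635 dang 0.38
0.003 [[-0.1, 3.8], [-1.9, 2.1]] mean [-1.   2.9] sep 0.0611 0.0635 dang 0.38
```

>>> apply_moves --pt "1 -0.001 0.0012 0 0" --pt "1 0 0 0 0" --pt "1 0 0 -0.003 0" --pt "1 0 0 -0.003 0" --pt "1 0 0 -0.002 0" --pt "1 0 0 -0.002 0" --pt "1 0 0 0 0"

```text
clock: 7.78
position: [0.5541, -0.037, 0.119]
orientation: [0.849, -0.528, -0.0, 0.0]
ft_force: [-0.5, 0.5, -2.4]
opening: 0.0348
```

>>> apply_moves --pt "1 0 0 -0.002 0" --pt "1 0 0 -0.002 0" --pt "1 0 0 -0.002 0" --pt "1 0 0 0 0"

```text
clock: 8.28
position: [0.5541, -0.037, 0.1131]
orientation: [0.849, -0.528, -0.0, 0.0]
ft_force: [0.3, 0.9, -2.6]
opening: 0.0347
```

No force with the underside about 10 mm below the stud tips, so the studs are in the holes. I'll press on past the clip.

>>> apply_moves --pt "1 0 0 -0.002 0" --pt "1 0 0 -0.002 0" --pt "1 0 0 -0.002 0" --pt "1 0 0 -0.002 0" --pt "1 0 0 0 0"

```text
clock: 8.9
position: [0.5536, -0.0369, 0.1053]
orientation: [0.849, -0.528, -0.001, 0.0]
ft_force: [-1.4, 0.4, 1.2]
opening: 0.0347
```

>>> apply_moves --pt "1 0 0 -0.002 0" --pt "1 0 0 -0.002 0" --pt "1 0 0 -0.002 0" --pt "1 0 0 -0.002 0" --pt "1 0 0 0 0"

```text
clock: 9.52
position: [0.554, -0.0371, 0.0964]
orientation: [0.849, -0.528, -0.0, 0.0]
ft_force: [-0.5, 0.0, -4.8]
opening: 0.0348
```

>>> apply_moves --pt "1 0 0 -0.0015 0" --pt "1 0 0 -0.0015 0" --pt "1 0 0 0 0"

```text
clock: 9.9
position: [0.5547, -0.037, 0.0945]
orientation: [0.849, -0.528, 0.0, -0.0]
ft_force: [-0.8, 0.7, -2.9]
opening: 0.0348
```

>>> apply_moves --pt "1 0 0 -0.0015 0" --pt "1 0 0 -0.001 0" --pt "1 0 0 0 0"

```text
clock: 10.28
position: [0.5548, -0.0369, 0.094]
orientation: [0.849, -0.528, 0.001, -0.0]
ft_force: [-3.4, 1.8, 9.0]
opening: 0.0349
```

>>> apply_moves --pt "1 0 0 -0.001 0" --pt "1 0 0 -0.001 0" --pt "1 0 0 0 0"

```text
clock: 10.65
position: [0.5548, -0.0369, 0.094]
orientation: [0.849, -0.528, 0.001, -0.0]
ft_force: [-8.0, 3.1, 19.9]
opening: 0.0346
```

```bash
python3 - <<'E'
from h import *
s=monitor.state(); a=snapshot("wrist"); print(s["position"],s["ft_force"]); np.save("w4.npy",a)
cv2.imwrite("pics/w4.png",cv2.resize(cv2.convertScaleAbs(a[60:270,80:360],alpha=1.4),(800,600),interpolation=cv2.INTER_CUBIC))
E
```

```text
[ 0.55479483 -0.03687718  0.09398532] [-8.02553146  3.1025704  19.85319779]
```

View pics/w4.png

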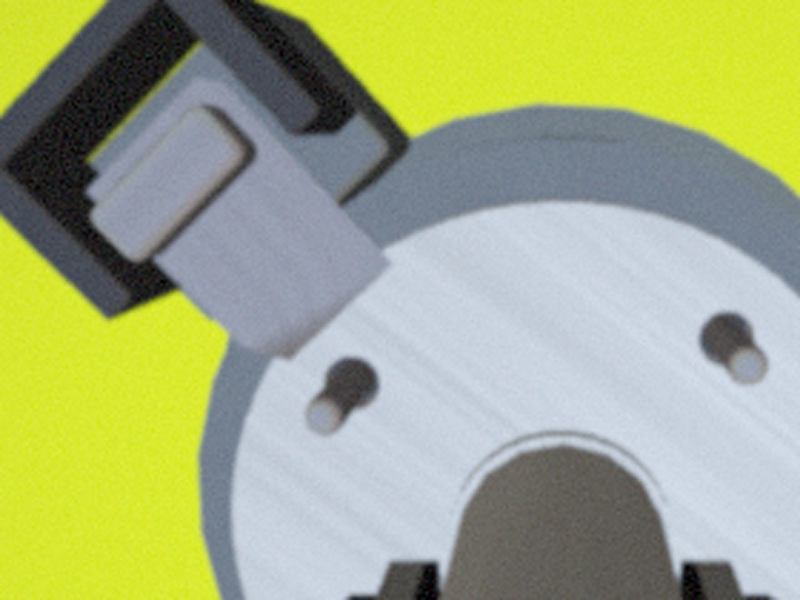

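The studs stand through the holes (zoom 325,412 and 747,362) and the clip nose overlaps the rim at (330,300). z held firm at 0.094 under about 20 N, so the flange is home. I'll relax the press, release and rise.

>>> apply_moves --pt "1 0 0 0.0015 0" --pt "1 0 0 0.0015 0" --pt "0.4 0 0 0 0" --pt "0.2 0 0 0 0" --pt "0 0 0 0 0" --pt "0 0 0 0 0" --pt "0 0 0 0 0" --pt "0 0 0 0.02 0" --pt "0 0 0 0.04 0" --pt "0 0 0 0.05 0" --pt "0 0 0 0.04 0" --pt "0 0 0 0 0" --pt "0 0 0 0 0"

```text
clock: 12.32
position: [0.5536, -0.0369, 0.2422]
orientation: [0.849, -0.528, -0.001, 0.0]
ft_force: [-0.0, -0.8, -0.9]
opening: 0.0855
```

```bash
python3 - <<'E'
from h import *
s=monitor.state(); a=snapshot("wrist"); K,M=cam("wrist",s); print(s["clock"],s["position"],s["ft_force"],s["opening"])
b=cv2.convertScaleAbs(a,alpha=1.4)
for z,r,c in ((.048,.058,(0,0,255)),(.114,.018,(255,0,0))):
    t=np.linspace(0,2*np.pi,60); p=w2px(np.c_[.5547+r*np.cos(t),-.0385+r*np.sin(t),z+0*t],K,M); cv2.polylines(b,[p.round().astype(int)],True,c,1)
cv2.imwrite("pics/w5.png",np.hstack([cv2.resize(b,(500,375)),cv2.resize(cv2.convertScaleAbs(snapshot("top")[170:250,240:320],alpha=1.5),(300,300)).copy() if False else np.vstack([cv2.resize(cv2.convertScaleAbs(snapshot("scene")[190:280,235:325],alpha=1.6),(300,300),interpolation=cv2.INTER_CUBIC),np.zeros((75,300,3),np.uint8)])]))
E
```

```text
12.325 [ 0.5536281  -0.0369372   0.24221281] [-0.03217612 -0.84565232 -0.90292651] 0.08548559153994535
```

View pics/w5.png

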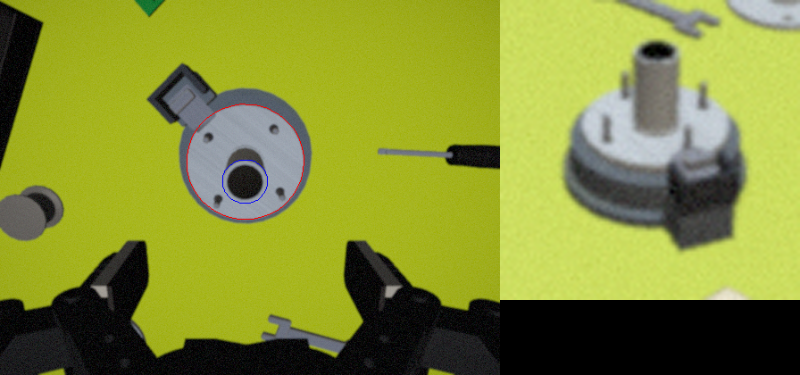

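The flange lies flat on the plate. The red rim outline, drawn for z = 48 mm, matches the disc, all four studs stand through it, and the clip nose lies over the rim. The gripper is clear, so I hand in.

```bash
python3 -c "
from workcell import bot; print(bot.hand_in())"
```

```text
the job is handed in; nothing more can be done
None
```

I fitted flange_a, the grey flange with four holes on the 90 mm circle, onto the port studs with its spigot up. The job is handed in; handing in gives no verdict.

- **Fit:** I gripped it by the spigot, turned it −38° and lowered it over the studs. I then pressed past the clip until it stopped at a fixed height under about 20 N, slightly above the 5–15 N quoted for the clip. The hand-in came at about 12.5 s on the clock.
- **Last checks:** The final pictures show the flange flat on the plate, all four studs through the holes and the clip nose over the rim. The fingers are open, with the gripper about 15 cm above the release height. I judged clip closure and seating from the pictures and the press force, because neither can be read directly.
- **Disagreements:** The top and wrist cameras put the port's centre about 3 mm apart. I settled this by viewing the stud tips through the holes before lowering. The held disc also looked about 3 mm lower than expected, though the height at which it stopped suggested about 1.5 mm.
- **Other things on the bench:** The gripper stayed well above them, and I did not measure their positions again afterwards.

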